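# Seat the stand post and clamp it to the click

## Robot

A 7-joint arm with a two-finger parallel gripper is mounted at the origin on the work surface. World frame = base frame: x ahead of the robot, y to its left, z up, the work surface at z = 0. Lengths are in m, angles in rad, forces in N, time in s.
With the tool pointing down it reaches from about 0.35 to 0.9 m from the base axis. Payload 8.1 kg.
Tool frame: the origin (TCP) lies between the finger pads; the fingertips stand 8 mm ahead of it and the grasp point (between the pads) lies 11 mm behind it (arm.tcp_to_tips is the distance from the TCP to the fingertips, in m); z points along the fingers, x is the direction in which the jaws open and shut, and the axes are right-handed (so a half turn about z gives the same grasp; the last joint's range is limited). The gripper opens to 92 mm and grips with 3 to 60 N. Pads are 19 mm wide; open, the fingers measure 130 mm over their backs; the gripper's body (75 mm by 190 mm) begins 47 mm behind the grasp point.
Start: joints at [1.131, 0.434, 0.025, 1.573, -0.012, 1.134, -0.075], TCP at [0.207, -0.59, 0.235] pointing down, gripper open.
Joint ranges: [-2.62, 2.62], [-0.44, 2.09], [-1.27, 1.32], [0.08, 2.57], [-1.32, 4.46], [0.12, 2], [-2.74, 2.74]. Speed limits (rad/s): [2.22, 2.22, 3.01, 3.01, 3.14, 3.14, 3.14].

## Interface

Orientations are given as a rotation vector (axis times angle).
In Python, from cell import arm, eyes gives the robot as it stands.
- The arm moves only by the tool play_rows, never from a script. Its argument "rows" is a list of rows, each a list of 3 entries, a list of its own where there are three numbers: the shift along the tool's x, y, z each as a share of 50 cm, from -1 to 1, then the turn, a rotation vector about the tool's x, y, z each as a share of 60 degrees, from -1 to 1, then the opening, from -1 (shut) to 1 (fully open), so that 0 is half open. In form: [[[dx, dy, dz], [ax, ay, az], grip], ...]. A call has 1 to 10 rows; each row is the pose to reach, as a shift and turn from the pose commanded when the call began, along the tool's axes at that moment; what a row does not reach only later rows make up. A row lasts 1/10 s, in which the tool goes at most 50 mm and 8.59 degrees, less where a joint would pass 70% of its speed; a pose out of reach is approached as far as the arm can. A call with a number of a shift or a turn outside -1 to 1 is refused whole. A call with a gripper value outside its range is refused whole. The fingers move at their own pace and stop on an object; "newtons" is the grip in N (left out, the last holds). Time passes only in rows, so rows that repeat a pose let the fingers close. It gives the time, the measured TCP pose, the force and the opening at its end, in the units of the state.
- arm.observe(): the state, without advancing time (a new reading comes with each control period).
- eyes.get_image(name): name is "scene" or "top" or "wrist"; returns (picture, depth): 384x512x3 uint8, red, green, blue; 384x512 float32, m along the optical axis (not along the pixel's ray), 0 where there is no reading.
- eyes.get_calibration(name): a dict with "intrinsics" (3x3 intrinsics, pixels), "R" (3x3) and "t" (3): a world point X has camera coordinates R X + t. Camera axes: x right, y down, z forward; pixel columns grow to the right and rows downward; lengths in m; the calibration is good to about 2 mm. A picture is of the moment at which its call begins: read the wrist's pose just before it. get_calibration takes no time and is no camera call; for the wrist camera it gives the pose at the moment of the call.
- arm.sign_off(): hands the job in, once; it reports no verdict.
The state is a dict: "clock": time; "joints": joint angles; "dq": joint speeds; "joint_efforts": joint torques, N m; "position": TCP position; "ee_rot": TCP orientation; "force": force on the tool from outside, world axes, zero at the start; "ft_torque": the same for the moment, N m; "width": opening from 0.0 (shut) to 1.0 (fully open).
Only numpy, scipy, OpenCV 4.12 (cv2) and the standard library are available. Lean on these libraries where they do the work, as an engineer would, in place of code of your own. Each camera call takes 0.05 s, during which the arm holds its last target.

## Task

Put the steel post with the brass knob all the way down into the hole of the grey clamp block and let go of it. Then swing the blue click-wrench handle on the block's clamp screw clockwise (seen from above) until you feel its joint give, no further - do not run the joint into its stop, that overtightens the screw - and let go, leaving the wrench where it clicked and everything else on the counter undisturbed.

Things in the scene. Friction and masses are not known exactly. Their poses are not given: they have to be found in the camera images.
- post: Steel post 20 mm in diameter, 110 mm tall, with a brass knob on top (32 mm diameter, from 82 to 110 mm above the foot; grip it at about 96 mm), foot edge chamfered 3 mm; about 0.2 kg. Stands upright on the counter. Origin: centre of the underside of the foot, z up along the post. It looks the same at any turn.
- spare_post: The other post, same size and shape but with a black knob; a bystander that must stay where it stands. Origin: centre of its foot.
- clamp: Grey block, 80 (x) x 160 (y) x 50 mm high, on a thin dark foot plate fixed to the counter. Origin: centre of its underside, z up. At y = -40 mm it has the post hole, at y = +40 mm the clamp screw with the wrench on it.
- hole (a point): Centre of the mouth of the post hole, on the block's top face 50 mm above the counter. Round hole 22 mm wide (2 mm wider than the post), 2 mm chamfer, 40 mm deep; z up. Axes parallel to the clamp block's.
- wrench_head: Steel round head of the click wrench (40 mm across, top 77 mm above the counter), permanently on the clamp screw. Origin: on the screw's axis, 50 mm above the counter; z up, y points along the handle while the wrench joint is straight. Turns with the screw, clockwise from above tightens; the handle starts pointing roughly to the robot's left and must swing away from the robot.
- grip (a point): Middle of the handle's blue grip (yellow ring), on its axis, 70 mm above the counter, 140 mm from the screw's axis. The grip, a level round bar 24 mm thick, spans 90 to 190 mm from the screw. Push here, square to the handle. Force here: 4 to 6 N of steady drag over a turn of 0.4 to 0.65 rad, then, once the screw seats (angle unknown), rising about 35 N per rad to 10 to 12 N, when the joint gives.
- handle_end (a point): Far end of the handle, on its axis, 195 mm from the screw's axis and 160 mm from point pivot. When the joint gives, this point moves to +x in the head's frame, 1.6 mm per 0.01 rad. Clicked from 0.05 rad (8 mm here); 0.21 rad (33 mm here) or more counts as run into the stop.
- pivot (a point): The wrench's breakaway joint, a vertical pivot on the head, 35 mm from the screw's axis along the head's y, 70 mm above the counter. Straight until it gives; then the handle bends clockwise against the head and the force at the grip stops rising: it stays level (10 to 13 N) over the whole give, up to a hard stop at 0.25 rad. Let go, it springs straight by itself; the screw stays where it is left.
- urn: Bystander: pewter-coloured urn, 120 mm wide, 135 mm high, with red artificial flowers on top (180 mm in all). Origin: centre of its underside.
- bottle: Bystander: amber bottle with red cap, 36 mm wide, 85 mm high. Origin: centre of its underside.
- paper_box: Bystander: open cardboard box 130 x 170 x 50 mm. Origin: centre of its underside.
- screwdriver: Bystander: green-handled screwdriver lying on the counter. Origin: near its middle, at counter level.
- yellow_carton: Bystander: yellow carton 60 x 100 x 35 mm. Origin: centre of its underside.
- tin_cup: Bystander: white mug, 72 mm wide, 85 mm high. Origin: centre of its underside.

How it is judged:
On the way, in this order (a step that is already met when the one before it is completed fails the run):
1. the brass-knobbed post stands fully down in the hole and is let go (horizontal distance between post and hole below 0.004 m and z of post in the frame of hole below -0.036 m and angle between post's own z axis and vertical below 0.1 rad and contact force between each of the arm, the fingers and post below 0.1 N), for 0.2 s.
2. with the post seated, the wrench joint gives (handle end at least 8 mm out of line with the head) (horizontal distance between post and hole below 0.004 m and z of post in the frame of hole below -0.036 m and angle between post's own z axis and vertical below 0.1 rad and x of handle_end in the frame of wrench_head above 0.008 m), for 0.1 s.
At the end, for the whole second after the job is handed in: Post upright (0.1 rad) in the hole, foot 36 mm or more below the mouth, within 4 mm of its axis; wrench let go, straight again (handle end within 4 mm of the head's line), left tight (grip 55 mm or more from its start); the post at rest (horizontal distance between post and hole below 0.004 m and z of post in the frame of hole below -0.036 m and angle between post's own z axis and vertical below 0.1 rad and x of handle_end in the frame of wrench_head below 0.004 m and distance of grip from where it was at the start of the episode above 0.055 m and linear speed of post below 0.02 m/s); the robot touches nothing.
It fails at once if the wrench joint is driven on to its stop after the click (handle end more than 33 mm out of line): overtightened (x of handle_end in the frame of wrench_head above 0.033 m).
It fails at once if the wrench is turned (grip moved more than 15 mm) while the post is not down in its hole (distance of grip from where it was at the start of the episode above 0.015 m and not (horizontal distance between post and hole below 0.004 m and z of post in the frame of hole below -0.036 m and angle between post's own z axis and vertical below 0.1 rad)).
It fails at once if a bystander is pushed more than 30 mm or the urn, bottle, mug or spare post is tipped (distance of any of spare_post, urn, bottle, paper_box, screwdriver, yellow_carton, tin_cup from where it was at the start of the episode above 0.03 m or angle between any of urn, bottle, spare_post, tin_cup's own z axis and vertical above 0.4 rad).
It also fails if it takes over 72 s, if anything falls off the work surface, if the arm or the gripper's body presses on something with over 40 N, if the wrist force passes 120 N, or if a joint passes its speed limit or range.

## Working session

There is one attempt and no reset: what is moved stays moved. The work goes in short steps, Python scripts to look and compute and a tool call to move; the robot and the scene stay as the last step left them, time stands still between calls to the robot, and variables do not carry over. Pictures are saved under pics/ and viewed, and the job is handed in when it is done.

Besides the shell and the picture viewer there is one more tool, called after "Emit:" as name(argument=value, ...), one argument or row to a line, values as JSON. play_rows: Moves the arm, as the interface text tells. Its arguments: {"type":"object","properties":{"rows":{"type":"array","items":{"type":"array"}},"newtons":{"type":"number"}},"required":["rows"]}

```bash
ls; mkdir -p pics; cat > h.py <<'E'
import numpy as np,cv2
from scipy.spatial.transform import Rotation as R
from cell import arm,eyes
def shot(n,tag):
    im,d=eyes.get_image(n); c=eyes.get_calibration(n)
    cv2.imwrite(f'pics/{tag}.png',im[:,:,::-1]); np.savez(f'pics/{tag}.npz',im=im,d=d,K=c['intrinsics'],R=c['R'],t=c['t'])
def load(tag): return np.load(f'pics/{tag}.npz')
def px(tag,u,v,z=None):
    c=load(tag); r=np.linalg.inv(c['K'])@np.array([u,v,1.]); Rm=c['R'];t=c['t']
    o=-Rm.T@t; w=Rm.T@r
    if z is None: return o+w*c['d'][int(round(v)),int(round(u))]
    return o+w*((z-o[2])/w[2])
def cloud(tag):
    c=load(tag);h,w=c['d'].shape;u,v=np.meshgrid(np.arange(w),np.arange(h))
    P=np.stack([u,v,np.ones_like(u)],-1)@np.linalg.inv(c['K']).T*c['d'][...,None]
    return (P-c['t'])@c['R']
def crop(tag,x0,y0,x1,y1,s):
    im=cv2.imread(f'pics/{tag}.png')[y0:y1,x0:x1]; cv2.imwrite(f'pics/{tag}_c{x0}_{y0}.png',cv2.resize(im,None,fx=s,fy=s,interpolation=cv2.INTER_CUBIC))
E
python3 - <<'E'
from h import *
print(arm.observe())
for n in('scene','top','wrist'): shot(n,n+'0')
E
```

```text
pics
{'clock': 0.0, 'joints': array([ 1.1314176 ,  0.43520501,  0.02501214,  1.57411843, -0.01165181,
        1.13399072, -0.07507474]), 'dq': array([-0.00057181,  0.00020746, -0.00206357,  0.00018792, -0.00016679,
       -0.00037343,  0.00073923]), 'joint_efforts': array([-4.54974615e-04, -6.67846584e+01,  9.84820984e-01, -3.14455962e+01,
       -6.06786017e-02,  4.30432206e-02,  2.42250781e-04]), 'position': array([ 0.206303  , -0.5894309 ,  0.23394831]), 'ee_rot': array([-2.56156261e+00,  1.81737685e+00,  2.11532755e-03]), 'force': array([0.39799101, 0.70696442, 0.0972298 ]), 'ft_torque': array([ 0.01688666, -0.02213819, -0.00823771]), 'width': 1.0021647417329111}
```

View pics/scene0.png

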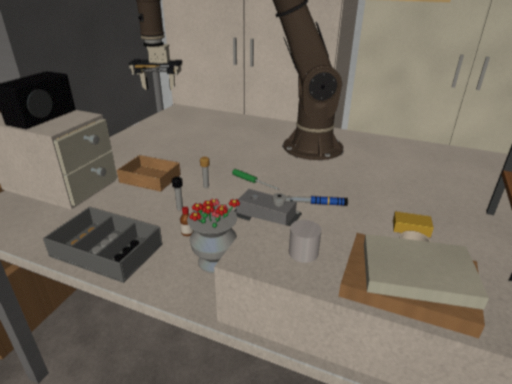

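View pics/top0.png

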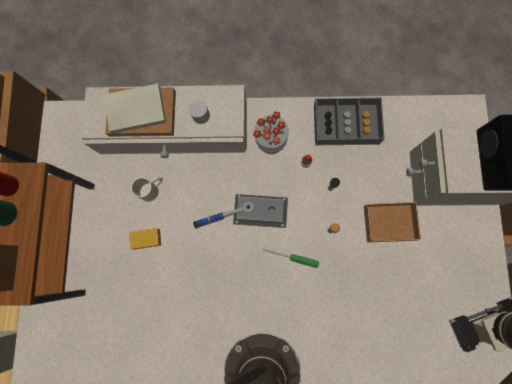

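View pics/wrist0.png

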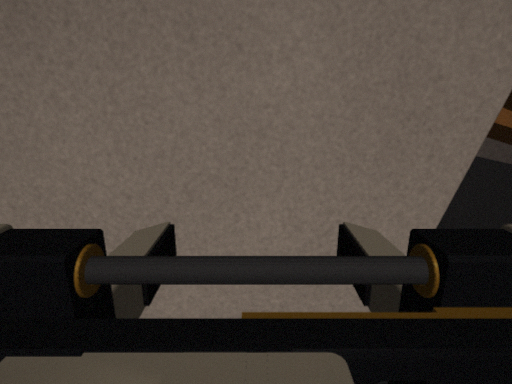

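The top view shows the brass knob near (335,228), the spare post at (334,183), the clamp at (261,210), the wrench head at (248,207) with its handle running left to (197,223), and the screwdriver at (290,258). I'll zoom in next.

```bash
python3 - <<'E'
from h import *
crop('top0',185,180,305,270,6.6); crop('top0',290,160,370,250,6)
P=cloud('top0');d=load('top0')['d']
print(load('top0')['K'],load('top0')['R'],load('top0')['t'])
for u,v in[(335,228),(334,183),(272,208),(248,207),(210,219),(261,218),(307,159),(300,260)]: print(u,v,P[v,u])
# knob centroid
m=(P[...,2]>0.085)&(P[...,2]<.13)
for (u,v) in [(335,228),(334,183)]:
    s=np.zeros_like(m);s[v-10:v+11,u-10:u+11]=1;q=P[m&s];print(len(q),q.mean(0),np.median(q,0),q.min(0),q.max(0))
E
```

```text
[[364.52349663   0.         260.57878317]
 [  0.         364.52349663 191.35774111]
 [  0.           0.           1.        ]] [[-0.00349331 -0.99968199 -0.02497432]
 [-0.98174871  0.00817744 -0.19000684]
 [ 0.19015064  0.02385476 -0.98146507]] [0.00311642 0.60455507 1.21342055]
335 228 [ 0.47107695 -0.24484331  0.105993  ]
334 183 [ 0.6201151  -0.24648506  0.1135577 ]
272 208 [ 0.55225762 -0.04002901  0.01308761]
248 207 [0.5474193  0.0423822  0.07365981]
210 219 [0.506462   0.17099712 0.07879868]
261 218 [ 0.51230191 -0.00135507  0.0489409 ]
307 159 [ 0.71182373 -0.16211019  0.0858124 ]
300 260 [ 0.36895048 -0.13454853  0.02625962]
81 [ 0.47139814 -0.24287998  0.10666342] [ 0.47107695 -0.24274143  0.10680878] [ 0.4578006  -0.25889682  0.08813901] [ 0.48805562 -0.22805526  0.11548031]
79 [ 0.62368202 -0.2492809   0.10619795] [ 0.62367397 -0.24898781  0.10733407] [ 0.60999526 -0.26453108  0.09051064] [ 0.63882884 -0.23488218  0.11437578]
```

View pics/top0_c185_180.png

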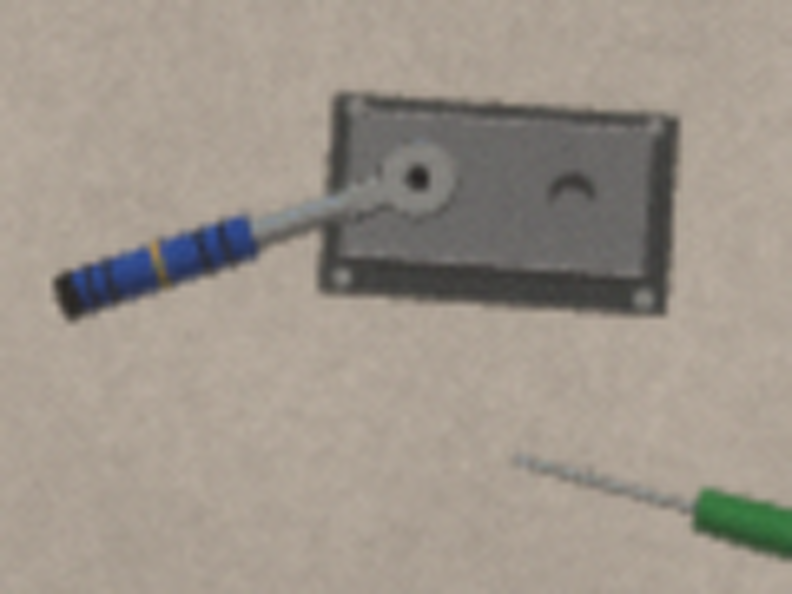

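View pics/top0_c290_160.png

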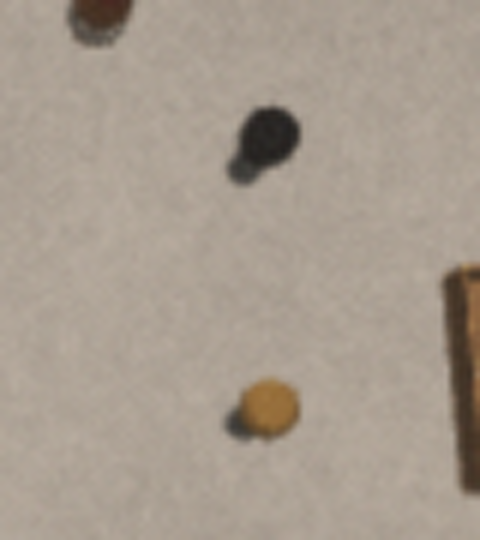

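```bash
cat >> h.py <<'E'
def down(yaw): # tool z down, x axis at yaw
    c,s=np.cos(yaw),np.sin(yaw); return np.array([[c,s,0],[s,-c,0],[0,0,-1.]])
def plan(p,yaw=None):
    o=arm.observe();R0=R.from_rotvec(o['ee_rot']).as_matrix();p0=o['position']
    y0=np.arctan2(R0[1,0],R0[0,0])
    Rt=down(y0 if yaw is None else yaw)
    print('clock',o['clock'],'pos',p0.round(4),'yaw',round(float(y0),4),'F',o['force'].round(2),'w',round(o['width'],3))
    print('shift',(R0.T@(np.array(p)-p0)/.5).round(4),'turn',(R.from_matrix(R0.T@Rt).as_rotvec()/np.radians(60)).round(4))
E
python3 - <<'E'
from h import *
t='top0'
f=lambda u,v,z:px(t,185+u/6.6,180+v/6.6,z)
print('knob',px(t,335,228,.11),'spare',px(t,290+270/6,160+137/6,.11))
S=f(418,178,.077);G=f(158,263,.08);E=f(62,298,.07);print('screw',S,'ring',G,'end',E, np.hypot(*(G-S)[:2]),np.hypot(*(E-S)[:2]),np.arctan2(*(G-S)[1::-1]))
C=[f(*q,.05) for q in((345,105),(652,125),(645,275),(335,258))]
for c in C: print('corner',c)
print('ctr',np.mean(C,0)); print('yaw',np.arctan2(*(C[0]-C[1])[1::-1]),np.arctan2(*(C[3]-C[2])[1::-1]))
print('hole guess',f(572,190,.05))
R0=R.from_rotvec(arm.observe()['ee_rot']).as_matrix();print(R0)
w=load('wrist0');print('cam pos',-w['R'].T@w['t'], w['R'])
print(w['K'])
plan([.47,-.243,.25],0)
E
```

```text
knob [ 0.47071536 -0.24412843  0.11      ] spare [ 0.62142262 -0.25047663  0.11      ]
screw [0.54701499 0.04104639 0.077     ] ring [0.50345875 0.17433962 0.08      ] end [0.48677934 0.2253626  0.07      ] 0.14022920540164693 0.19390924818943647 1.8866283903131582
corner [0.59053578 0.08157786 0.05      ]
corner [ 0.57848426 -0.08119286  0.05      ]
corner [ 0.49898847 -0.07630007  0.05      ]
corner [0.5089446  0.08612977 0.05      ]
ctr [0.54423828 0.00255367 0.05      ]
yaw 1.496891329044172 1.5095779743729913
hole guess [ 0.54409189 -0.03858073  0.05      ]
[[ 3.30356269e-01 -9.43856185e-01 -4.88030368e-04]
 [-9.43855551e-01 -3.30356615e-01  1.09813424e-03]
 [-1.19770485e-03  9.78546428e-05 -9.99999278e-01]]
cam pos [ 0.27498664 -0.56553417  0.3838182 ] [[ 0.32979092 -0.9440526  -0.0016228 ]
 [-0.90901522 -0.31801416  0.26936651]
 [-0.25481223 -0.08735948 -0.96303637]]
[[303.81661021   0.         256.14737639]
 [  0.         303.81661021 191.23954933]
 [  0.           0.           1.        ]]
clock 0.15 pos [ 0.2064 -0.5896  0.2341] yaw -1.2341 F [0.6  1.11 1.18] w 0.999
shift [-0.48   -0.7267 -0.0313] turn [-6.0000e-04  1.1000e-03 -1.1785e+00]
```

```bash
python3 - <<'E'
from h import *
plan([.5415,-.03,.25],-.07)
plan([.43,-.22,.25],-.27)
E
```

```text
clock 0.15 pos [ 0.2064 -0.5896  0.2341] yaw -1.2341 F [0.6  1.11 1.18] w 0.999
shift [-0.8349 -1.0024 -0.0309] turn [-6.0000e-04  1.1000e-03 -1.1116e+00]
clock 0.15 pos [ 0.2064 -0.5896  0.2341] yaw -1.2341 F [0.6  1.11 1.18] w 0.999
shift [-0.5499 -0.6664 -0.0312] turn [-5.000e-04  1.100e-03 -9.207e-01]
```

Emit:
play_rows(
  rows=[
    [[-0.55,-0.666,-0.031],[0,0,-0.92],1],
    [[-0.55,-0.666,-0.031],[0,0,-0.92],1],
    [[-0.55,-0.666,-0.031],[0,0,-0.92],1],
    [[-0.55,-0.666,-0.031],[0,0,-0.92],1],
    [[-0.55,-0.666,-0.031],[0,0,-0.92],1],
    [[-0.55,-0.666,-0.031],[0,0,-0.92],1],
    [[-0.55,-0.666,-0.031],[0,0,-0.92],1],
    [[-0.55,-0.666,-0.031],[0,0,-0.92],1],
    [[-0.55,-0.666,-0.031],[0,0,-0.92],1],
    [[-0.55,-0.666,-0.031],[0,0,-0.92],1],
  ],
)

```text
clock: 1.15
position: [0.4325, -0.2154, 0.2506]
ee_rot: [-3.113, 0.412, -0.002]
force: [-0.4, -0.5, 0.2]
width: 0.999
```

```bash
python3 - <<'E'
from h import *
plan([.5415,-.03,.25],-.07)
E
```

```text
clock 1.15 pos [ 0.4325 -0.2154  0.2506] yaw -0.2629 F [-0.4  -0.48  0.23] w 0.999
shift [ 0.1142 -0.4148  0.0021] turn [-0.0017 -0.0013 -0.1842]
```

Emit:
play_rows(
  rows=[
    [[0.114,-0.415,0],[0,0,-0.184],1],
    [[0.114,-0.415,0],[0,0,-0.184],1],
    [[0.114,-0.415,0],[0,0,-0.184],1],
    [[0.114,-0.415,0],[0,0,-0.184],1],
    [[0.114,-0.415,0],[0,0,-0.184],1],
    [[0.114,-0.415,0],[0,0,-0.184],1],
    [[0.114,-0.415,0],[0,0,-0.184],1],
  ],
)

```text
clock: 1.85
position: [0.5399, -0.0371, 0.2497]
ee_rot: [3.138, -0.124, -0.002]
force: [-0.2, -0.2, -0.1]
width: 1.0
```

```bash
python3 - <<'E'
from h import *
shot('wrist','w1')
plan([.47,-.2,.25],-.07)
E
```

```text
clock 1.9 pos [ 0.5397 -0.0378  0.2498] yaw -0.0802 F [-0.96  0.14  0.41] w 1.001
shift [-1.129e-01  3.346e-01  2.000e-04] turn [ 0.0012  0.001  -0.0097]
```

View pics/w1.png

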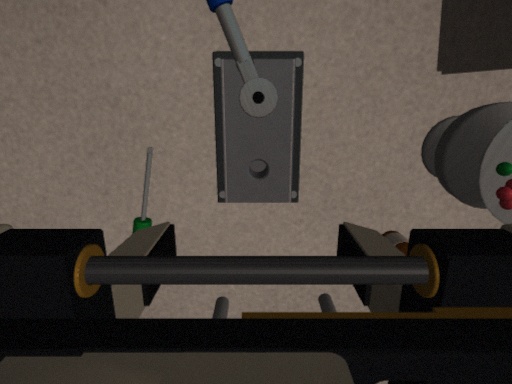

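The wrist view shows the hole at about (259,168), the screw head at (258,97), and the handle going up-left. I'll crop it for a closer reading.

```bash
python3 - <<'E'
from h import *
crop('w1',205,40,315,210,3.5); crop('w1',238,148,280,188,14)
E
```

```text
(no output)
```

View pics/w1_c205_40.png

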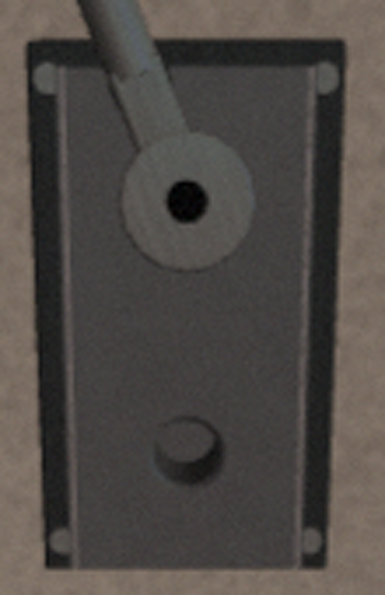

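View pics/w1_c238_148.png

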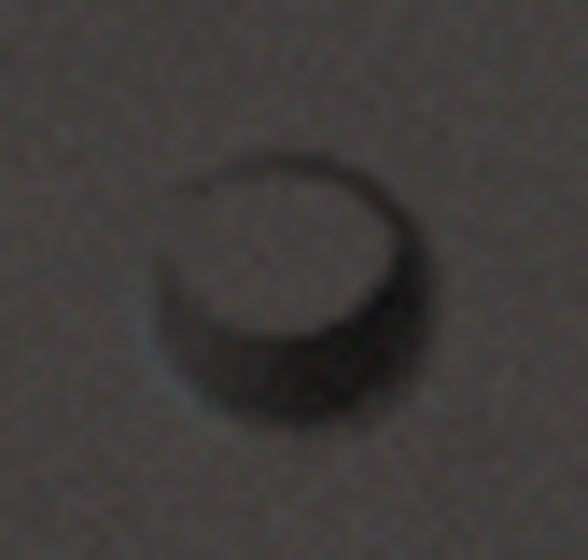

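```bash
python3 - <<'E'
from h import *
g=lambda u,v,s,x0,y0,z:px('w1',(u+.5)/s-.5+x0,(v+.5)/s-.5+y0,z)
H=g(295,290,14,238,148,.05);S=g(188,201,3.5,205,40,.077)
C=[g(*q,3.5,205,40,.05) for q in((62,66),(314,66),(299,568),(72,568))]
print('hole',H,'screw',S)
for c in C: print(c)
c=np.mean(C,0);print('ctr',c)
a=np.arctan2((S-H)[0],(S-H)[1]);print('yaw',-a,np.hypot(*(S-H)[:2]))
print('mid',(S+H)/2)
P=cloud('w1');print(P[185,258],P[130,258],P[85,258])
E
```

```text
hole [ 0.54260015 -0.03518489  0.05      ] screw [0.54835375 0.04343589 0.077     ]
[0.51347331 0.08634189 0.05      ]
[0.58983763 0.08014914 0.05      ]
[ 0.57718988 -0.07943289  0.05      ]
[ 0.49919358 -0.07314444  0.05      ]
ctr [0.5449236  0.00347842 0.05      ]
yaw -0.07305149819747934 0.07883103217446391
mid [0.54547695 0.0041255  0.0635    ]
[ 0.54029415 -0.055277    0.05008103] [0.54536881 0.00870858 0.04987758] [0.54891098 0.05502608 0.07669169]
```

```bash
python3 - <<'E'
from h import *
plan([.471,-.25,.29],-.07)
E
```

```text
clock 1.9 pos [ 0.5397 -0.0378  0.2498] yaw -0.0802 F [-0.96  0.14  0.41] w 1.001
shift [-0.103   0.4342 -0.0796] turn [ 0.0012  0.001  -0.0097]
```

Emit:
play_rows(
  rows=[
    [[-0.103,0.434,-0.08],[0,0,-0.01],1],
    [[-0.103,0.434,-0.08],[0,0,-0.01],1],
    [[-0.103,0.434,-0.08],[0,0,-0.01],1],
    [[-0.103,0.434,-0.08],[0,0,-0.01],1],
    [[-0.103,0.434,-0.08],[0,0,-0.01],1],
    [[-0.103,0.434,-0.08],[0,0,-0.01],1],
    [[-0.103,0.434,-0.08],[0,0,-0.01],1],
  ],
)

```text
clock: 2.6
position: [0.4707, -0.2497, 0.2903]
ee_rot: [3.139, -0.113, -0.0]
force: [0.7, 0.3, -0.3]
width: 0.999
```

```bash
python3 - <<'E'
from h import *
shot('wrist','w2')
plan([.471,-.244,.085],-.07)
E
```

```text
clock 2.65 pos [ 0.4713 -0.2483  0.2902] yaw -0.0692 F [ 0.36 -0.76 -0.13] w 0.999
shift [-0.0012 -0.0086  0.4104] turn [-0.0001  0.0002  0.0008]
```

View pics/w2.png

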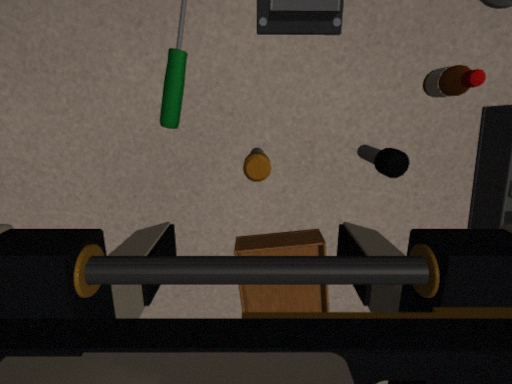

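```bash
python3 - <<'E'
from h import *
crop('w2',232,140,282,190,12)
E
```

```text
(no output)
```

View pics/w2_c232_140.png

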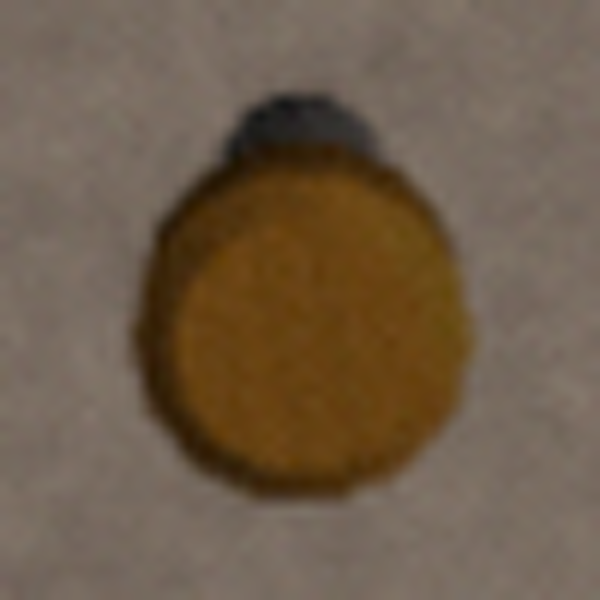

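```bash
python3 - <<'E'
from h import *
K=px('w2',257.0,167.5,.11);print(K)
plan([K[0],K[1],.085],-.07)
E
```

```text
[ 0.4727862  -0.24060703  0.11      ]
clock 2.65 pos [ 0.4713 -0.2483  0.2902] yaw -0.0692 F [ 0.36 -0.76 -0.13] w 0.999
shift [ 0.0019 -0.0156  0.4104] turn [-0.0001  0.0002  0.0008]
```

Emit:
play_rows(
  rows=[
    [[0.002,-0.0156,0.08],[0,0,0],1],
    [[0.002,-0.0156,0.18],[0,0,0],1],
    [[0.002,-0.0156,0.26],[0,0,0],1],
    [[0.002,-0.0156,0.34],[0,0,0],1],
    [[0.002,-0.0156,0.39],[0,0,0],1],
    [[0.002,-0.0156,0.41],[0,0,0],1],
    [[0.002,-0.0156,0.41],[0,0,0],1],
  ],
)

```text
clock: 3.35
position: [0.4732, -0.2392, 0.0844]
ee_rot: [-3.139, 0.104, 0.003]
force: [0.6, 0.3, -0.2]
width: 1.0
```

```bash
python3 - <<'E'
from h import *
shot('wrist','w3')
plan([.4728,-.2406,.085],-.07)
E
```

```text
clock 3.4 pos [ 0.474  -0.2396  0.0856] yaw -0.0665 F [ 0.12 -0.17  1.15] w 0.997
shift [-0.0022  0.0021  0.0012] turn [-0.0003  0.0001  0.0034]
```

View pics/w3.png

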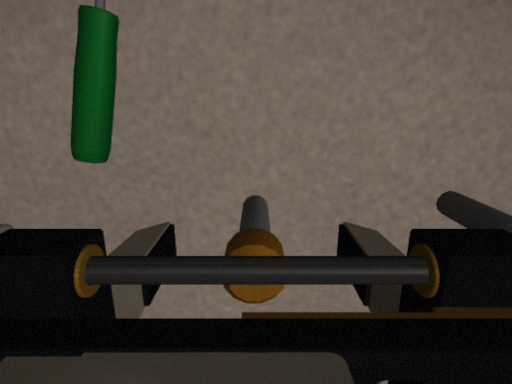

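```bash
python3 - <<'E'
from h import *
crop('w3',205,190,305,320,4.5)
for v in (269,271,273): print(px('w3',254,v,.11))
E
```

```text
[ 0.47308797 -0.23905828  0.11      ]
[ 0.47301675 -0.24008903  0.11      ]
[ 0.47294525 -0.24112387  0.11      ]
```

View pics/w3_c205_190.png

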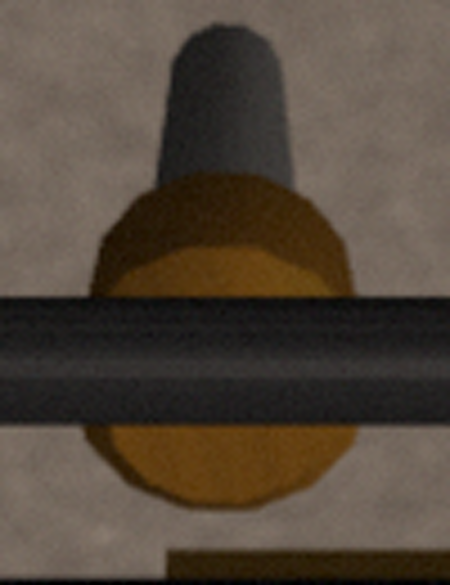

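Emit:
play_rows(
  rows=[
    [[-0.002,0.003,0.001],[0,0,0],-0.2],
    [[-0.002,0.003,0.001],[0,0,0],-1],
    [[-0.002,0.003,0.001],[0,0,0],-1],
    [[-0.002,0.003,0.001],[0,0,0],-1],
    [[-0.002,0.003,0.001],[0,0,0],-1],
    [[-0.002,0.003,0.001],[0,0,0],-1],
    [[-0.002,0.003,0.001],[0,0,0],-1],
    [[-0.002,0.003,0.001],[0,0,0],-1],
  ],
  newtons=25,
)

```text
clock: 4.2
position: [0.4725, -0.2417, 0.0847]
ee_rot: [-3.14, 0.106, 0.0]
force: [-0.6, 0.2, 0.8]
width: 0.355
```

```bash
python3 - <<'E'
from h import *
plan([.4728,-.2406,.185],-.07)
E
```

```text
clock 4.2 pos [ 0.4725 -0.2417  0.0847] yaw -0.0675 F [-0.61  0.24  0.83] w 0.355
shift [ 0.0004 -0.0021 -0.2006] turn [-0.      0.0001  0.0024]
```

Emit:
play_rows(
  rows=[
    [[0,0,-0.04],[0,0,0],-1],
    [[0,0,-0.12],[0,0,0],-1],
    [[0,0,-0.19],[0,0,0],-1],
    [[0,0,-0.21],[0,0,0],-1],
  ],
)

```text
clock: 4.6
position: [0.4742, -0.2421, 0.1931]
ee_rot: [3.138, -0.106, 0.007]
force: [0.5, -0.3, -1.5]
width: 0.337
```

```bash
python3 - <<'E'
from h import *
plan([.5424,-.036,.18],-.07)
E
```

```text
clock 4.6 pos [ 0.4742 -0.2421  0.1931] yaw -0.0675 F [ 0.49 -0.34 -1.55] w 0.337
shift [ 0.1082 -0.4204  0.026 ] turn [ 0.0016 -0.0045  0.0024]
```

Emit:
play_rows(
  rows=[
    [[0.03,-0.11,0.005],[0,0,0],-1],
    [[0.055,-0.21,0.01],[0,0,0],-1],
    [[0.08,-0.31,0.02],[0,0,0],-1],
    [[0.1,-0.38,0.024],[0,0,0],-1],
    [[0.108,-0.415,0.024],[0,0,0],-1],
    [[0.108,-0.42,0.024],[0,0,0],-1],
    [[0.108,-0.42,0.024],[0,0,0],-1],
  ],
)

```text
clock: 5.3
position: [0.54, -0.0358, 0.1769]
ee_rot: [3.139, -0.105, -0.002]
force: [-0.1, -0.3, -1.1]
width: 0.339
```

```bash
python3 - <<'E'
from h import *
shot('wrist','w4')
plan([.5424,-.036,.14],-.07)
E
```

```text
clock 5.35 pos [ 0.5399 -0.037   0.177 ] yaw -0.0683 F [-0.06  0.07 -1.48] w 0.341
shift [ 0.0049 -0.0024  0.074 ] turn [0.0009 0.0013 0.0016]
```

View pics/w4.png

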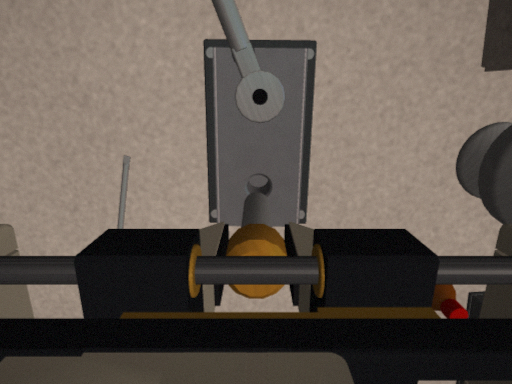

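```bash
python3 - <<'E'
from h import *
crop('w4',225,165,295,235,8)
E
```

```text
(no output)
```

View pics/w4_c225_165.png

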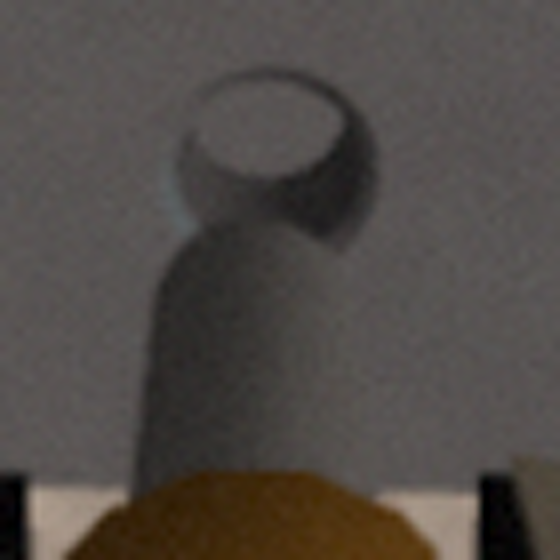

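```bash
python3 - <<'E'
from h import *
print(px('w4',259.3,185.2,.05))
c=load('w4')
def proj(X):
    q=c['K']@(c['R']@np.array(X)+c['t']);return q[:2]/q[2]
# predicted foot outline for post axis beneath TCP
p=[.5399,-.0370]
for z,r in((.0918,.007),(.0948,.010)):
    A=np.array([proj([p[0]+r*np.cos(a),p[1]+r*np.sin(a),z]) for a in np.linspace(0,6.28,60)])
    A=(A-[225,165]+.5)*8-.5
    print(z,A.min(0),A.max(0))
E
```

```text
[ 0.54281025 -0.03596412  0.05      ]
0.0918 [184.18616762 213.91912211] [322.5551365  346.16266708]
0.0948 [153.3194347  192.88917175] [353.32175293 383.87063609]
```

```bash
cat > ov.py <<'E'
from h import *
def ov(tag,p,z0,x0,y0,s,sz,out,tilt=(0,0)):
    c=load(tag)
    im=cv2.resize(c['im'][y0:y0+sz,x0:x0+sz,::-1],None,fx=s,fy=s,interpolation=cv2.INTER_CUBIC)
    im=cv2.convertScaleAbs(im,alpha=1.6,beta=20)
    a=np.linspace(0,2*np.pi,80)
    for h,r,col in((0,.007,(0,255,0)),(.003,.010,(0,255,255)),(.082,.016,(255,0,255)),(.11,.016,(255,255,0))):
        X=np.stack([p[0]+tilt[0]*h+r*np.cos(a),p[1]+tilt[1]*h+r*np.sin(a),np.full(80,z0+h)],1)
        q=(X@c['R'].T+c['t'])@c['K'].T;q=q[:,:2]/q[:,2:]
        q=((q-[x0,y0]+.5)*s-.5).astype(np.int32)
        cv2.polylines(im,[q],True,col,1)
    cv2.imwrite(out,im)
E
python3 - <<'E'
from ov import *
ov('w3',(.4729,-.2412),0,195,185,4.5,130,'pics/o3.png')
ov('w4',(.5399,-.0370),.0918,195,175,4.5,130,'pics/o4.png')
E
```

```text
(no output)
```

View pics/o3.png

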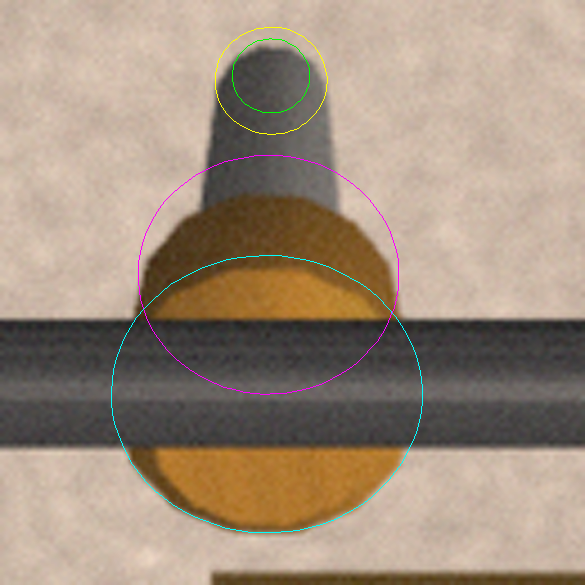

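View pics/o4.png

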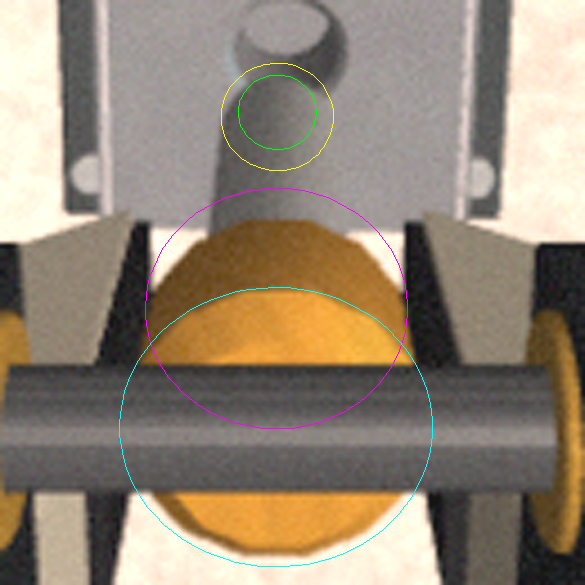

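Emit:
play_rows(
  rows=[
    [[0.006,-0.003,0.02],[0,0,0],-1],
    [[0.006,-0.003,0.05],[0,0,0],-1],
    [[0.006,-0.003,0.065],[0,0,0],-1],
    [[0.006,-0.003,0.074],[0,0,0],-1],
    [[0.006,-0.003,0.074],[0,0,0],-1],
  ],
)

```text
clock: 5.85
position: [0.5432, -0.0351, 0.14]
ee_rot: [3.14, -0.107, -0.002]
force: [-0.2, -0.1, -1.0]
width: 0.339
```

```bash
python3 - <<'E'
from h import *
shot('wrist','w5')
plan([.5428,-.0357,.095],-.07)
crop('w5',205,165,305,265,6)
E
```

```text
clock 5.9 pos [ 0.5436 -0.0349  0.1406] yaw -0.0681 F [-0.37  0.15 -1.38] w 0.337
shift [-0.0014  0.0018  0.0911] turn [0.0001 0.0004 0.0018]
```

View pics/w5_c205_165.png

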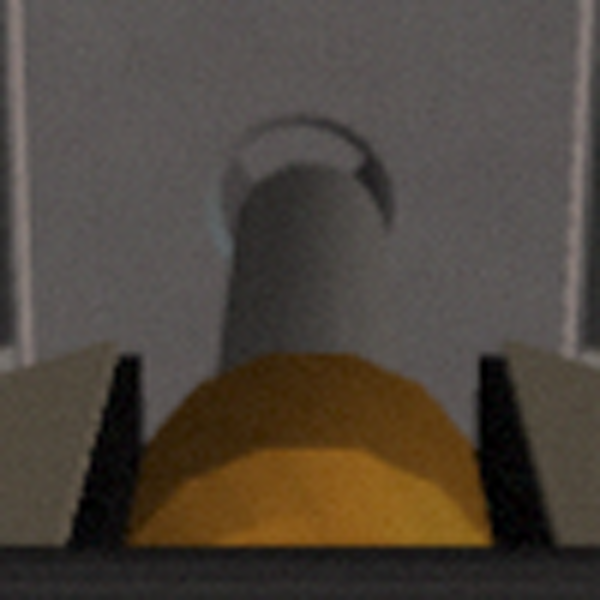

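Emit:
play_rows(
  rows=[
    [[0,0,0.015],[0,0,0],-1],
    [[0,0,0.025],[0,0,0],-1],
    [[0,0,0.035],[0,0,0],-1],
    [[0,0,0.04],[0,0,0],-1],
  ],
)

```text
clock: 6.3
position: [0.5432, -0.0345, 0.12]
ee_rot: [3.14, -0.106, -0.002]
force: [-2.4, 0.4, 0.1]
width: 0.34
```

Emit:
play_rows(
  rows=[
    [[-0.001,0,0.012],[0,0,0],-1],
    [[-0.001,0,0.024],[0,0,0],-1],
    [[-0.001,0,0.036],[0,0,0],-1],
    [[-0.001,0,0.042],[0,0,0],-1],
    [[-0.001,0,0.046],[0,0,0],-1],
  ],
)

```text
clock: 6.8
position: [0.543, -0.0344, 0.0973]
ee_rot: [-3.14, 0.106, 0.001]
force: [-2.2, 0.9, 0.2]
width: 0.341
```

Emit:
play_rows(
  rows=[
    [[-0.001,0,0.004],[0,0,0],-1],
    [[-0.001,0,0.008],[0,0,0],-1],
    [[-0.001,0,0.01],[0,0,0],-1],
  ],
)

```text
clock: 7.1
position: [0.5433, -0.0343, 0.0946]
ee_rot: [3.139, -0.106, 0.002]
force: [-10.1, -0.4, 30.9]
width: 0.343
```

Emit:
play_rows(
  rows=[
    [[0,0,-0.003],[0,0,0],-1],
    [[0,0,-0.003],[0,0,0],0.3],
    [[0,0,-0.003],[0,0,0],0.3],
    [[0,0,-0.003],[0,0,0],0.3],
    [[0,0,-0.003],[0,0,0],0.3],
  ],
)

```text
clock: 7.6
position: [0.5429, -0.0345, 0.0942]
ee_rot: [-3.14, 0.106, -0.0]
force: [-0.4, -0.2, -0.2]
width: 0.626
```

Emit:
play_rows(
  rows=[
    [[0,0,-0.06],[0,0,0],0.3],
    [[0,0,-0.14],[0,0,0],0.3],
    [[0,0,-0.22],[0,0,0],0.3],
    [[0,0,-0.27],[0,0,0],0.0],
    [[0,0,-0.28],[0,0,0],-1],
    [[0,0,-0.28],[0,0,0],-1],
  ],
)

```text
clock: 8.2
position: [0.5431, -0.0345, 0.2347]
ee_rot: [3.14, -0.106, 0.003]
force: [-0.0, 0.0, -1.3]
width: 0.437
```

```bash
python3 - <<'E'
from h import *
shot('wrist','w6');shot('top','t6')
plan([.543,-.034,.095],-.07)
K=cloud('w6')
print(px('w6',258,170,.06))
E
```

```text
clock 8.3 pos [ 0.542  -0.0346  0.2329] yaw -0.0675 F [ 0.42  0.07 -0.48] w 0.351
shift [ 0.0024 -0.0015  0.2758] turn [0.0003 0.0018 0.0024]
[ 0.5447922  -0.02843044  0.06      ]
```

View pics/w6.png

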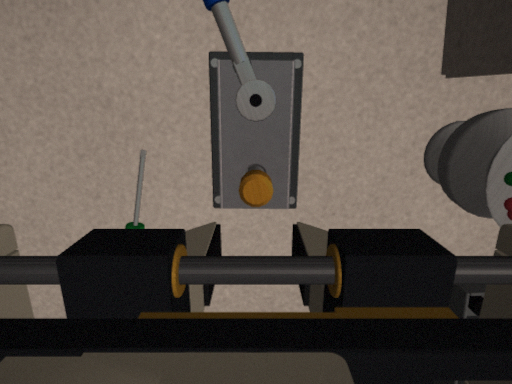

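```bash
python3 - <<'E'
from h import *
print('knob top depth z',cloud('w6')[192,258], 'urn',cloud('t6')[132,270],'mug',cloud('t6')[188,146])
plan([.451,.159,.18],.316)
crop('w6',190,0,310,220,3)
E
```

```text
knob top depth z [ 0.54393876 -0.03637628  0.11946002] urn [ 0.78950919 -0.03481522  0.14598903] mug [0.63054666 0.42106516 0.00670237]
clock 8.3 pos [ 0.542  -0.0346  0.2329] yaw -0.0675 F [ 0.42  0.07 -0.48] w 0.351
shift [-0.2075 -0.3741  0.1061] turn [-0.      0.0018 -0.3662]
```

View pics/w6_c190_0.png

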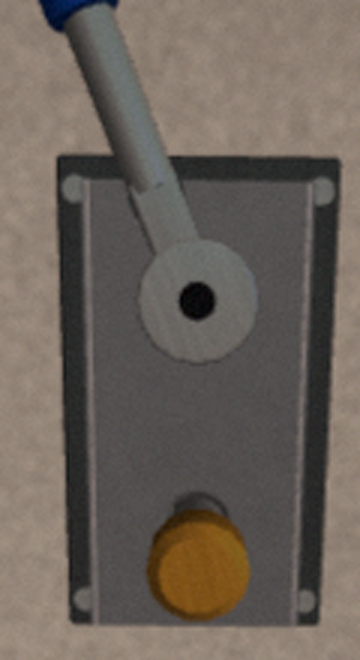

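The knob top is at z 0.1195, where a foot at 0.010 would put it, so the post is fully seated. Next I'll go to the wrench with the fingers shut.

Emit:
play_rows(
  rows=[
    [[-0.207,-0.374,0.1],[0,0,-0.366],-1],
    [[-0.207,-0.374,0.1],[0,0,-0.366],-1],
    [[-0.207,-0.374,0.1],[0,0,-0.366],-1],
    [[-0.207,-0.374,0.1],[0,0,-0.366],-1],
    [[-0.207,-0.374,0.1],[0,0,-0.366],-1],
    [[-0.207,-0.374,0.1],[0,0,-0.366],-1],
    [[-0.207,-0.374,0.1],[0,0,-0.366],-1],
  ],
  newtons=20,
)

```text
clock: 9.0
position: [0.4515, 0.1586, 0.1832]
ee_rot: [3.102, 0.495, -0.003]
force: [0.1, -0.6, 0.5]
width: 0.006
```

```bash
python3 - <<'E'
from h import *
shot('wrist','w7')
plan([.451,.159,.058],.316)
E
```

```text
clock 9.05 pos [0.4521 0.158  0.1834] yaw 0.315 F [-0.86 -0.47 -0.32] w 0.002
shift [-0.0011 -0.0027  0.2508] turn [ 0.0004  0.0015 -0.001 ]
```

View pics/w7.png

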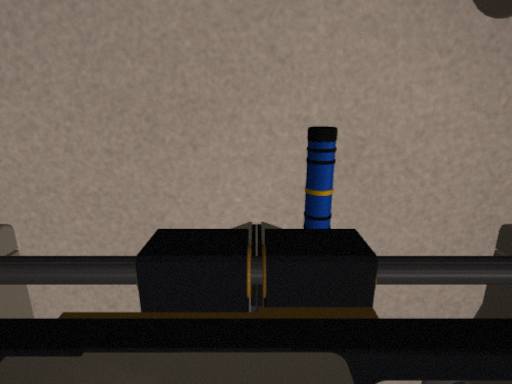

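```bash
python3 - <<'E'
from h import *
g=px('w7',319,192,.08);e=px('w7',322,131,.08);print(g,e)
s=np.array([.548,.0434]);d=g[:2]-s;print(np.hypot(*d),np.arctan2(d[1],d[0]));d=e[:2]-s;print(np.hypot(*d),np.arctan2(d[1],d[0]))
E
```

```text
[0.50345575 0.17603334 0.08      ] [0.48698517 0.22528858 0.08      ]
0.13991352272395485 1.894805690142396
0.19184958938002614 1.894452182788719
```

Emit:
play_rows(
  rows=[
    [[-0.001,-0.003,0.08],[0,0,0],-1],
    [[-0.001,-0.003,0.16],[0,0,0],-1],
    [[-0.001,-0.003,0.22],[0,0,0],-1],
    [[-0.001,-0.003,0.25],[0,0,0],-1],
    [[-0.001,-0.003,0.251],[0,0,0],-1],
    [[-0.001,-0.003,0.251],[0,0,0],-1],
  ],
)

```text
clock: 9.65
position: [0.4516, 0.1595, 0.0588]
ee_rot: [3.103, 0.491, -0.001]
force: [-0.8, 0.2, 0.9]
width: 0.005
```

Emit:
play_rows(
  rows=[
    [[0.01,0,0],[0,0,0],-1],
    [[0.02,0,0],[0,0,0],-1],
    [[0.03,0,0],[0,0,0],-1],
    [[0.036,0,0],[0,0,0],-1],
    [[0.036,0,0],[0,0,0],-1],
  ],
)

```text
clock: 10.15
position: [0.4689, 0.1663, 0.059]
ee_rot: [-3.102, -0.494, -0.001]
force: [0.2, -0.8, -0.0]
width: 0.006
```

Emit:
play_rows(
  rows=[
    [[0.004,0,0],[0,0,0],-1],
    [[0.008,0,0],[0,0,0],-1],
    [[0.01,0,0],[0,0,0],-1],
    [[0.01,0,0],[0,0,0],-1],
  ],
)

```text
clock: 10.55
position: [0.473, 0.1676, 0.0587]
ee_rot: [-3.102, -0.494, -0.0]
force: [0.4, 0.6, -0.6]
width: 0.007
```

Emit:
play_rows(
  rows=[
    [[0.004,0,0],[0,0,0],-1],
    [[0.008,0,0],[0,0,0],-1],
    [[0.01,0,0],[0,0,0],-1],
    [[0.01,0,0],[0,0,0],-1],
  ],
)

```text
clock: 10.95
position: [0.4767, 0.1688, 0.0583]
ee_rot: [3.102, 0.494, -0.003]
force: [-4.6, -1.3, 0.7]
width: 0.006
```

Emit:
play_rows(
  rows=[
    [[0.004,0,0],[0,0,0],-1],
    [[0.008,0,0],[0,0,0],-1],
    [[0.01,0,0],[0,0,0],-1],
    [[0.01,0,0],[0,0,0],-1],
  ],
)

```text
clock: 11.35
position: [0.4812, 0.1705, 0.0583]
ee_rot: [3.102, 0.495, -0.004]
force: [-5.1, -0.2, 0.5]
width: 0.006
```

```bash
cat > w.py <<'E'
from h import *
S=np.array([.548,.0434]);T0=1.894;C=.029
def state():
    o=arm.observe();p=o['position'];d=p[:2]-S
    rho=np.hypot(*d);r=np.sqrt(rho**2-C*C);th=np.arctan2(d[1],d[0])-np.arctan2(C,r)
    Rm=R.from_rotvec(o['ee_rot']).as_matrix();yaw=np.arctan2(Rm[1,0],Rm[0,0])
    n=np.array([np.sin(th),-np.cos(th)]);u=np.array([np.cos(th),np.sin(th)])
    F=o['force'];print(f"t {o['clock']:.2f} th {th:.4f} turn {T0-th:.4f} r {r:.4f} yaw-th {yaw-th+np.pi/2:.4f} z {p[2]:.4f} Fn {-F[:2]@n:.2f} Fu {F[:2]@u:.2f} Fz {F[2]:.2f}")
    return p,Rm,th
def arc(turns,z=.058,r=.14):
    p,Rm,th=state()
    for t in turns:
        a=T0-t;u=np.array([np.cos(a),np.sin(a)]);n=np.array([np.sin(a),-np.cos(a)])
        q=np.r_[S+r*u-C*n,z]
        sh=Rm.T@(q-p)/.5;tu=R.from_matrix(Rm.T@down(a-np.pi/2)).as_rotvec()/np.radians(60)
        print(t,sh.round(4),tu.round(4))
E
python3 -c "
from w import *
arc([.08,.12,.16,.2,.24,.28,.32,.35])"
```

```text
t 11.35 th 1.8516 turn 0.0424 r 0.1406 yaw-th 0.0354 z 0.0583 Fn 4.93 Fu 1.24 Fz 0.47
0.08 [ 0.0106 -0.0003  0.0006] [0.0001 0.0023 0.0697]
0.12 [ 0.022  -0.0016  0.0005] [0.0002 0.0022 0.1079]
0.16 [ 0.0334 -0.0024  0.0005] [0.0002 0.0022 0.1461]
0.2 [ 0.0448 -0.0028  0.0005] [0.0003 0.0022 0.1843]
0.24 [ 0.0562 -0.0027  0.0005] [0.0003 0.0022 0.2225]
0.28 [ 0.0677 -0.0021  0.0004] [0.0003 0.0022 0.2607]
0.32 [ 0.079  -0.0011  0.0004] [0.0004 0.0022 0.2989]
0.35 [ 0.0876 -0.      0.0004] [0.0004 0.0022 0.3276]
```

Emit:
play_rows(
  rows=[
    [[0.011,0,0],[0,0,0.07],-1],
    [[0.022,-0.002,0],[0,0,0.108],-1],
    [[0.033,-0.002,0],[0,0,0.146],-1],
    [[0.045,-0.003,0],[0,0,0.184],-1],
    [[0.056,-0.003,0],[0,0,0.222],-1],
    [[0.068,-0.002,0],[0,0,0.26],-1],
    [[0.079,-0.001,0],[0,0,0.3],-1],
    [[0.079,-0.001,0],[0,0,0.3],-1],
  ],
)

```text
clock: 12.15
position: [0.5195, 0.1841, 0.0585]
ee_rot: [-3.141, -0.002, 0.001]
force: [-3.1, 1.8, 1.0]
width: 0.006
```

```bash
python3 -c "
from w import *
arc([.34,.36,.38,.4,.42])"
```

```text
t 12.15 th 1.5672 turn 0.3268 r 0.1406 yaw-th 0.0051 z 0.0585 Fn 3.06 Fu 1.78 Fz 0.99
0.34 [0.0037 0.0006 0.001 ] [-0.0004  0.0008  0.0175]
0.36 [ 0.0093 -0.0004  0.001 ] [-0.0004  0.0008  0.0366]
0.38 [ 0.015  -0.0013  0.001 ] [-0.0004  0.0008  0.0557]
0.4 [ 0.0207 -0.0021  0.001 ] [-0.0004  0.0008  0.0748]
0.42 [ 0.0263 -0.0028  0.001 ] [-0.0004  0.0008  0.0939]
```

Emit:
play_rows(
  rows=[
    [[0.004,0,0],[0,0,0.018],-1],
    [[0.009,0,0],[0,0,0.037],-1],
    [[0.015,-0.001,0],[0,0,0.056],-1],
    [[0.015,-0.001,0],[0,0,0.056],-1],
  ],
)

```text
clock: 12.55
position: [0.5268, 0.1854, 0.0588]
ee_rot: [-3.139, 0.087, 0.001]
force: [-4.9, 3.2, -0.5]
width: 0.003
```

```bash
cat >> w.py <<'E'
def avg(k=8):
    fs=[];ths=[]
    for i in range(k):
        eyes.get_image('top');o=arm.observe();p=o['position'];d=p[:2]-S
        r=np.sqrt(d@d-C*C);th=np.arctan2(d[1],d[0])-np.arctan2(C,r)
        fs.append([-o['force'][:2]@[np.sin(th),-np.cos(th)],o['force'][:2]@[np.cos(th),np.sin(th)],o['force'][2]]);ths.append(T0-th)
    print('AVG turn %.4f'%np.mean(ths),'F n,u,z',np.mean(fs,0).round(2),'std',np.std(fs,0).round(2),'t',o['clock'])
E
python3 -c "
from w import *
avg();arc([.4,.42,.44,.46,.48,.5])"
```

```text
AVG turn 0.3783 F n,u,z [4.95 3.84 0.05] std [0.28 0.61 0.56] t 12.95
t 12.95 th 1.5157 turn 0.3783 r 0.1406 yaw-th 0.0006 z 0.0589 Fn 5.09 Fu 4.84 Fz 0.35
0.4 [ 0.0061 -0.      0.0017] [-0.0016  0.0001  0.0213]
0.42 [ 0.0117 -0.001   0.0017] [-0.0016  0.0002  0.0404]
0.44 [ 0.0174 -0.0019  0.0017] [-0.0016  0.0002  0.0595]
0.46 [ 0.0231 -0.0026  0.0017] [-0.0016  0.0002  0.0786]
0.48 [ 0.0287 -0.0032  0.0017] [-0.0016  0.0002  0.0977]
0.5 [ 0.0344 -0.0038  0.0017] [-0.0016  0.0002  0.1168]
```

Emit:
play_rows(
  rows=[
    [[0.006,-0.001,0],[0,0,0.021],-1],
    [[0.012,-0.002,0],[0,0,0.04],-1],
    [[0.0175,-0.004,0],[0,0,0.06],-1],
    [[0.0175,-0.004,0],[0,0,0.06],-1],
  ],
)

```text
clock: 13.35
position: [0.5352, 0.1865, 0.0586]
ee_rot: [-3.135, 0.185, 0.002]
force: [-6.0, 2.6, -0.0]
width: -0.001
```

```bash
python3 -c "
from w import *
avg(5);arc([.46,.48,.5,.52,.54])"
```

```text
AVG turn 0.4374 F n,u,z [5.8  2.93 0.11] std [0.46 0.26 0.25] t 13.6
t 13.60 th 1.4567 turn 0.4373 r 0.1407 yaw-th -0.0033 z 0.0587 Fn 5.77 Fu 3.13 Fz 0.34
0.46 [0.0064 0.0001 0.0013] [-0.0008  0.001   0.0185]
0.48 [ 0.012  -0.0009  0.0013] [-0.0008  0.001   0.0376]
0.5 [ 0.0176 -0.0017  0.0013] [-0.0008  0.001   0.0567]
0.52 [ 0.0233 -0.0025  0.0013] [-0.0008  0.001   0.0758]
0.54 [ 0.029  -0.0032  0.0013] [-0.0008  0.001   0.0949]
```

Emit:
play_rows(
  rows=[
    [[0.006,-0.001,0],[0,0,0.02],-1],
    [[0.012,-0.002,0],[0,0,0.04],-1],
    [[0.012,-0.002,0],[0,0,0.04],-1],
  ],
)

```text
clock: 13.9
position: [0.5409, 0.1869, 0.0585]
ee_rot: [-3.131, 0.251, 0.003]
force: [-6.7, 4.2, 0.8]
width: 0.005
```

```bash
python3 -c "
from w import *
avg(5);arc([.5,.52])"
```

```text
AVG turn 0.4769 F n,u,z [6.95 2.62 0.67] std [0.52 0.26 0.36] t 14.15
t 14.15 th 1.4173 turn 0.4767 r 0.1407 yaw-th -0.0055 z 0.0585 Fn 7.25 Fu 2.48 Fz 0.22
0.5 [0.0065 0.0002 0.0011] [-0.0007  0.0017  0.017 ]
0.52 [ 0.0122 -0.0008  0.0011] [-0.0007  0.0017  0.0361]
```

Emit:
play_rows(
  rows=[
    [[0.006,-0.001,0],[0,0,0.02],-1],
    [[0.012,-0.002,0],[0,0,0.04],-1],
    [[0.012,-0.002,0],[0,0,0.04],-1],
  ],
)

```text
clock: 14.45
position: [0.5465, 0.1871, 0.0584]
ee_rot: [-3.125, 0.316, 0.004]
force: [-8.4, 4.7, 0.3]
width: 0.002
```

```bash
python3 -c "
from w import *
avg(5);arc([.54,.56])"
```

```text
AVG turn 0.5161 F n,u,z [8.41 2.3  0.96] std [0.47 0.4  0.43] t 14.7
t 14.70 th 1.3778 turn 0.5162 r 0.1408 yaw-th -0.0077 z 0.0585 Fn 9.22 Fu 2.55 Fz 0.76
0.54 [0.0067 0.0002 0.0009] [-0.0006  0.0023  0.0154]
0.56 [ 0.0123 -0.0008  0.0009] [-0.0005  0.0023  0.0345]
```

Emit:
play_rows(
  rows=[
    [[0.006,-0.001,0],[0,0,0.018],-1],
    [[0.0095,-0.001,0],[0,0,0.03],-1],
    [[0.0095,-0.001,0],[0,0,0.03],-1],
  ],
)

```text
clock: 15.0
position: [0.5508, 0.1871, 0.0583]
ee_rot: [-3.119, 0.364, 0.005]
force: [-8.6, 4.7, 0.8]
width: -0.0
```

```bash
python3 -c "
from w import *
avg(6);arc([.56,.58])"
```

```text
AVG turn 0.5456 F n,u,z [9.84 3.58 0.62] std [0.49 0.25 0.21] t 15.3
t 15.30 th 1.3484 turn 0.5456 r 0.1407 yaw-th -0.0092 z 0.0584 Fn 10.57 Fu 3.85 Fz 0.46
0.56 [0.004  0.0006 0.0008] [-0.0006  0.0031  0.005 ]
0.58 [ 0.0097 -0.0004  0.0008] [-0.0006  0.0031  0.0241]
```

Emit:
play_rows(
  rows=[
    [[0.004,-0.001,0],[0,0,0.01],-1],
    [[0.0065,-0.001,0],[0,0,0.018],-1],
    [[0.0065,-0.001,0],[0,0,0.018],-1],
  ],
)

```text
clock: 15.6
position: [0.5536, 0.187, 0.0583]
ee_rot: [-3.116, 0.392, 0.006]
force: [-10.1, 6.2, 1.5]
width: 0.003
```

```bash
python3 -c "
from w import *
avg(6);arc([.58,.6])"
```

```text
AVG turn 0.5657 F n,u,z [10.91  3.19  0.88] std [0.61 0.28 0.49] t 15.9
t 15.90 th 1.3282 turn 0.5658 r 0.1407 yaw-th -0.0076 z 0.0583 Fn 10.39 Fu 3.54 Fz 0.74
0.58 [0.004  0.0007 0.0006] [-0.0004  0.0036  0.0063]
0.6 [ 0.0096 -0.0004  0.0006] [-0.0004  0.0036  0.0254]
```

Emit:
play_rows(
  rows=[
    [[0.004,0,0],[0,0,0.01],-1],
    [[0.0065,0,0],[0,0,0.018],-1],
    [[0.0065,0,0],[0,0,0.018],-1],
  ],
)

```text
clock: 16.2
position: [0.5567, 0.1868, 0.0583]
ee_rot: [-3.112, 0.421, 0.006]
force: [-10.3, 7.3, 0.3]
width: 0.006
```

```bash
python3 -c "
from w import *
avg(6);arc([.6,.62]);shot('top','t8');shot('scene','s8')"
```

```text
AVG turn 0.5857 F n,u,z [12.06  4.2   0.79] std [0.46 0.47 0.31] t 16.5
t 16.50 th 1.3085 turn 0.5855 r 0.1407 yaw-th -0.0061 z 0.0583 Fn 11.31 Fu 4.05 Fz 1.05
0.6 [0.0041 0.0006 0.0006] [-0.0009  0.0041  0.008 ]
0.62 [ 0.0097 -0.0004  0.0006] [-0.0008  0.0041  0.0271]
```

View pics/t8.png

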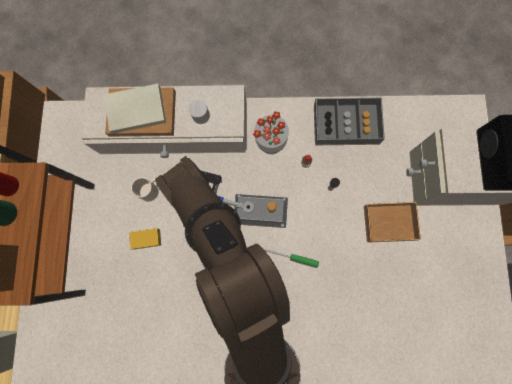

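Emit:
play_rows(
  rows=[
    [[0.004,0,0],[0,0,0.01],-1],
    [[0.0065,0,0],[0,0,0.018],-1],
    [[0.0065,0,0],[0,0,0.018],-1],
  ],
)

```text
clock: 16.9
position: [0.5598, 0.1865, 0.0584]
ee_rot: [-3.107, 0.45, 0.006]
force: [-10.3, 9.0, 1.1]
width: 0.006
```

```bash
python3 -c "
from w import *
avg(6);arc([.62,.64])"
```

```text
AVG turn 0.6079 F n,u,z [13.19  5.1   1.24] std [0.53 0.55 0.48] t 17.2
t 17.20 th 1.2865 turn 0.6075 r 0.1406 yaw-th -0.0027 z 0.0584 Fn 13.17 Fu 5.11 Fz 0.37
0.62 [0.0035 0.0006 0.0007] [-0.0015  0.0042  0.0094]
0.64 [ 0.0091 -0.0005  0.0007] [-0.0014  0.0042  0.0285]
```

```bash
python3 -c "
from w import *
shot('wrist','w8');crop('s8',200,150,360,250,5)"
```

```text
(no output)
```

View pics/w8.png

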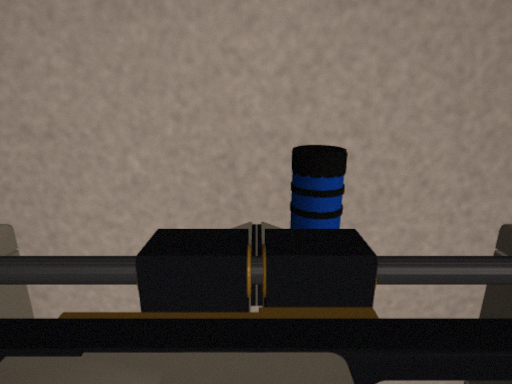

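View pics/s8_c200_150.png

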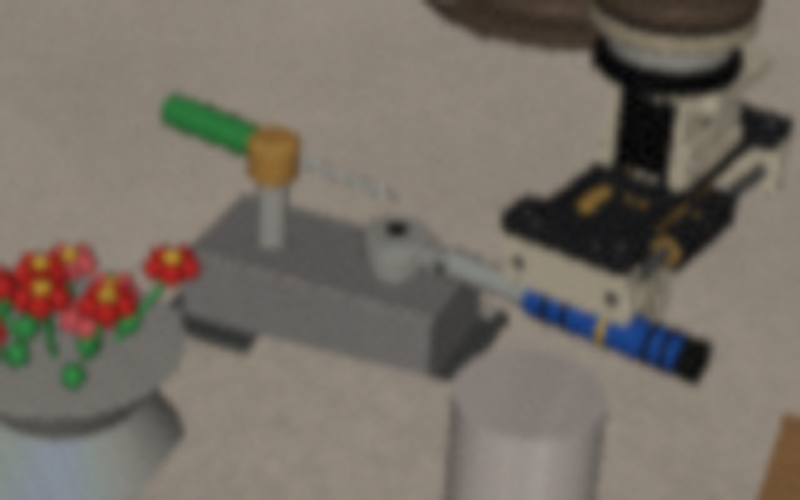

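```bash
python3 -c "
from w import *
crop('w8',270,135,370,235,6)
crop('w7',285,115,355,235,5)
"
```

```text
(no output)
```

View pics/w8_c270_135.png

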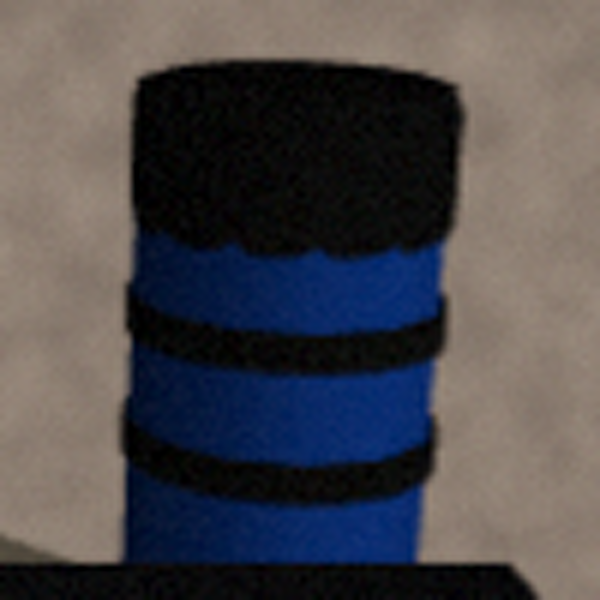

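View pics/w7_c285_115.png

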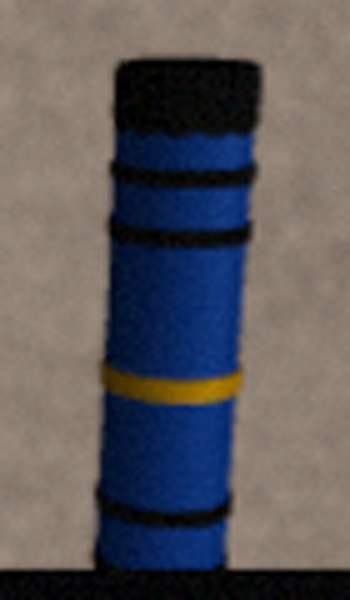

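```bash
python3 -c "
from w import *
def line(tag,pts,s,x0,y0):
    P=np.array([px(tag,(u+.5)/s-.5+x0,(v+.5)/s-.5+y0,.07)[:2] for u,v in pts])
    m=P.mean(0);d=np.linalg.svd(P-m)[2][0]
    if d[1]<0:d=-d
    n=np.array([d[1],-d[0]])
    e=S-m; print(tag,P.round(4).tolist(),'phi',np.arctan2(d[1],d[0]),'screw off line (+n side)',e@n,'ang of mean',np.arctan2(*(m-S)[::-1]),np.hypot(*(m-S)))
line('w7',[(188,90),(175.5,300),(171.5,383),(163,540)],5,285,115)
line('w8',[(297.5,150),(287,310),(282,400),(272,540)],6,270,135)
"
```

```text
w7 [[0.4899, 0.224], [0.5012, 0.1891], [0.506, 0.1747], [0.5154, 0.146]] phi 1.8874263221498448 screw off line (+n side) -0.0009613367893796063 ang of mean 1.880889914370153 0.14707522346751362
w8 [[0.6013, 0.2256], [0.5976, 0.2135], [0.5955, 0.2064], [0.592, 0.1951]] phi 1.2743660797662955 screw off line (+n side) 0.0022078291146445687 ang of mean 1.2870775433299582 0.17369271146680182
```

Emit:
play_rows(
  rows=[
    [[0.0035,0,0],[0,0,0.01],-1],
    [[0.0062,0,0],[0,0,0.018],-1],
    [[0.0062,0,0],[0,0,0.018],-1],
  ],
)

```text
clock: 17.55
position: [0.5629, 0.1862, 0.0585]
ee_rot: [-3.102, 0.478, 0.006]
force: [-11.4, 9.9, 1.2]
width: 0.005
```

```bash
python3 -c "
from w import *
avg(8);arc([.64,.66]);shot('wrist','w9');crop('w9',270,135,370,235,6)"
```

```text
AVG turn 0.6290 F n,u,z [13.17  6.57  1.06] std [0.5  0.44 0.44] t 17.95
t 17.95 th 1.2650 turn 0.6290 r 0.1406 yaw-th 0.0003 z 0.0585 Fn 13.36 Fu 7.19 Fz 1.28
0.64 [0.0031 0.0006 0.001 ] [-0.0021  0.0041  0.0108]
0.66 [ 0.0087 -0.0005  0.001 ] [-0.0021  0.0041  0.0299]
```

View pics/w9_c270_135.png

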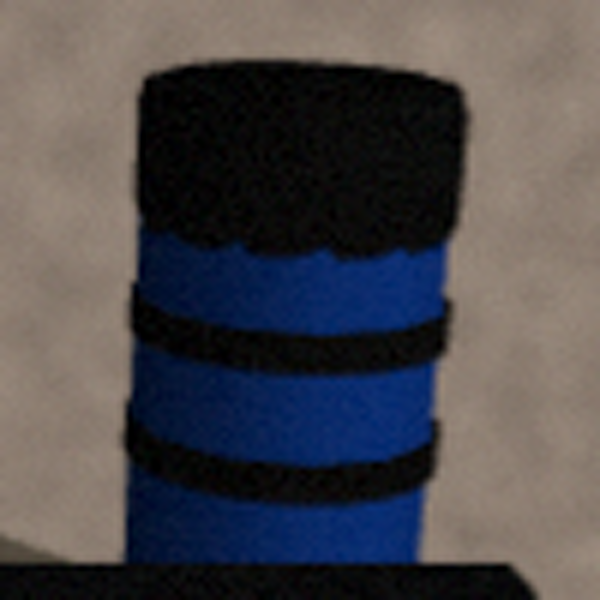

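Emit:
play_rows(
  rows=[
    [[0.0035,-0.001,0],[0,0,0.01],-1],
    [[0.007,-0.002,0],[0,0,0.022],-1],
    [[0.0085,-0.003,0],[0,0,0.03],-1],
    [[0.0085,-0.003,0],[0,0,0.03],-1],
  ],
)

```text
clock: 18.4
position: [0.5671, 0.1858, 0.0583]
ee_rot: [-3.095, 0.528, 0.007]
force: [-10.4, 8.5, 1.2]
width: 0.008
```

```bash
python3 -c "
from w import *
avg(8);arc([.66,.68,.69]);shot('wrist','w10');crop('w10',270,135,370,235,6)"
```

```text
AVG turn 0.6587 F n,u,z [13.63  4.62  1.38] std [0.26 0.38 0.43] t 18.8
t 18.80 th 1.2355 turn 0.6585 r 0.1408 yaw-th -0.0019 z 0.0583 Fn 13.88 Fu 3.76 Fz 1.17
0.66 [0.0004 0.0015 0.0007] [-0.0013  0.0045 -0.0004]
0.68 [0.006  0.0003 0.0007] [-0.0012  0.0045  0.0187]
0.69 [ 0.0088 -0.0002  0.0006] [-0.0012  0.0045  0.0282]
```

View pics/w10_c270_135.png

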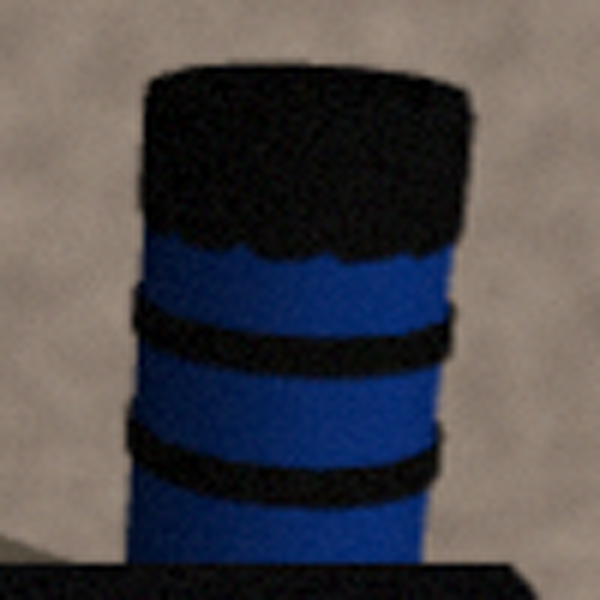

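Emit:
play_rows(
  rows=[
    [[0.002,0,0],[0,0,0.006],-1],
    [[0.0045,-0.001,0],[0,0,0.014],-1],
    [[0.0045,-0.001,0],[0,0,0.014],-1],
  ],
)

```text
clock: 19.15
position: [0.5693, 0.1855, 0.0583]
ee_rot: [-3.091, 0.55, 0.007]
force: [-10.9, 8.3, 1.7]
width: 0.007
```

```bash
python3 -c "
from w import *
avg(8);shot('scene','s10');shot('wrist','w11');crop('s10',270,185,350,225,10)
def line(tag,pts,s,x0,y0):
    P=np.array([px(tag,(u+.5)/s-.5+x0,(v+.5)/s-.5+y0,.07)[:2] for u,v in pts])
    m=P.mean(0);d=np.linalg.svd(P-m)[2][0]
    if d[1]<0:d=-d
    n=np.array([d[1],-d[0]])
    e=S-m; print(tag,'phi',np.arctan2(d[1],d[0]),'off',e@n,np.arctan2(*(m-S)[::-1]))
line('w10',[(307,150),(294,320),(287,415),(275,540)],6,270,135)
"
```

```text
AVG turn 0.6744 F n,u,z [13.44  3.93  1.27] std [0.35 0.41 0.4 ] t 19.55
w10 phi 1.2092336240748343 off 0.0041984248741222885 1.2334622788332406
```

View pics/s10_c270_185.png

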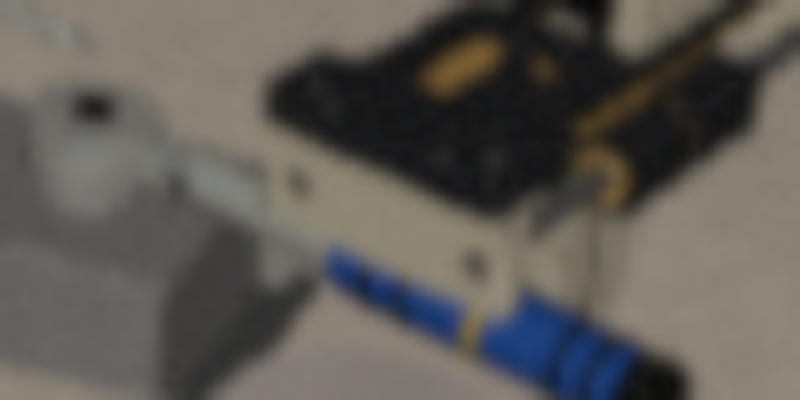

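Emit:
play_rows(
  rows=[
    [[-0.006,0,0],[0,0,0],-1],
    [[-0.012,0,0],[0,0,0],-1],
    [[-0.02,0,0],[0,0,0],-1],
    [[-0.03,0,0],[0,0,0],-1],
    [[-0.045,0,0],[0,0,0],-1],
    [[-0.06,0,0],[0,0,0],-1],
    [[-0.08,0,0],[0,0,0],-1],
    [[-0.1,0,0],[0,0,0],-1],
    [[-0.1,0,0],[0,0,0],-1],
  ],
)

```text
clock: 20.55
position: [0.5241, 0.2005, 0.0589]
ee_rot: [-3.092, 0.554, 0.001]
force: [0.3, 0.6, -1.4]
width: 0.003
```

Emit:
play_rows(
  rows=[
    [[0,0,-0.06],[0,0,0],-1],
    [[0,0,-0.15],[0,0,0],-1],
    [[0,0,-0.24],[0,0,0],-1],
    [[0,0,-0.32],[0,0,0],-1],
    [[0,0,-0.35],[0,0,0],-1],
    [[0,0,-0.35],[0,0,0],-1],
  ],
)

```text
clock: 21.15
position: [0.5272, 0.2003, 0.2367]
ee_rot: [-3.089, 0.557, -0.008]
force: [-0.3, 0.5, -0.9]
width: 0.006
```

```bash
python3 -c "
from w import *
plan([.543,.06,.26],-.07)"
```

```text
clock 21.15 pos [0.5272 0.2003 0.2367] yaw -0.3569 F [-0.34  0.54 -0.85] w 0.006
shift [ 0.1279  0.2517 -0.047 ] turn [-0.0028 -0.0046 -0.2739]
```

```bash
python3 -c "
from w import *
plan([.56,.03,.33],-.07)"
```

```text
clock 21.15 pos [0.5272 0.2003 0.2367] yaw -0.3569 F [-0.34  0.54 -0.85] w 0.006
shift [ 0.1813  0.2955 -0.1869] turn [-0.0028 -0.0046 -0.2739]
```

Emit:
play_rows(
  rows=[
    [[0.18,0.295,-0.187],[0,0,-0.274],-1],
    [[0.18,0.295,-0.187],[0,0,-0.274],-1],
    [[0.18,0.295,-0.187],[0,0,-0.274],-1],
    [[0.18,0.295,-0.187],[0,0,-0.274],-1],
    [[0.18,0.295,-0.187],[0,0,-0.274],-1],
    [[0.18,0.295,-0.187],[0,0,-0.274],-1],
    [[0.18,0.295,-0.187],[0,0,-0.274],-1],
  ],
)

```text
clock: 21.85
position: [0.5577, 0.0312, 0.3258]
ee_rot: [-3.139, 0.107, 0.003]
force: [-0.7, 0.1, -0.5]
width: 0.005
```

```bash
python3 -c "
from w import *
shot('wrist','w12');shot('scene','s12');print(arm.observe()['position'],arm.observe()['force'])"
```

```text
[0.55773945 0.03162824 0.32607453] [ 0.09752848  0.45707653 -0.0801939 ]
```

View pics/w12.png

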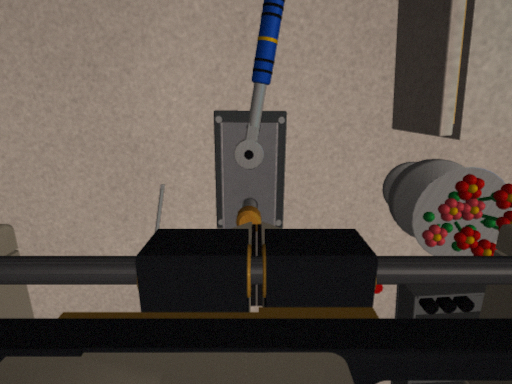

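View pics/s12.png

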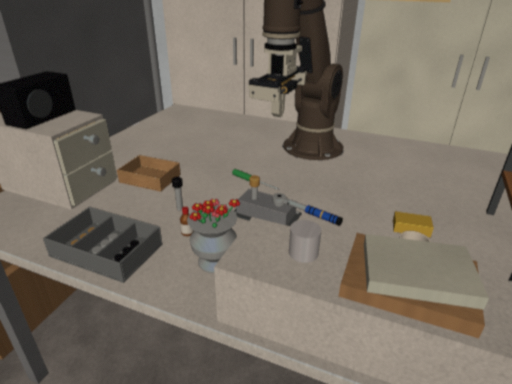

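```bash
python3 -c "
from w import *
crop('w12',225,0,295,180,4)
"
```

```text
(no output)
```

View pics/w12_c225_0.png

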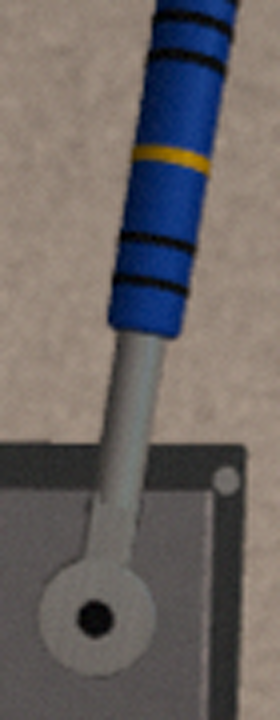

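```bash
python3 -c "
from w import *
f=lambda u,v,z:px('w12',(u+.5)/4-.5+225,(v+.5)/4-.5,z)[:2]
s=f(95,619,.077);print('screw',s)
for u,v in((193,35),(172,158),(159,241),(151,283),(136,400),(122,490),(108,550)):
    q=f(u,v,.07);d=q-s;print(np.hypot(*d).round(4),np.arctan2(d[1],d[0]).round(4))
print(px('w12',249,216,.12))
"
```

```text
screw [0.54776593 0.04418211]
0.1755 1.3307
0.1418 1.3314
0.1181 1.3292
0.1057 1.3318
0.0705 1.3118
0.0421 1.29
0.0222 1.3102
[ 0.54443029 -0.02614814  0.12      ]
```

```bash
python3 -c "
from w import *
P=cloud('s12');c=load('s12')
m=(abs(P[...,0]-.5435)<.02)&(abs(P[...,1]+.0355)<.02)&(P[...,2]>.08)&(P[...,2]<.16)
print(m.sum(),P[m].mean(0),P[m].max(0))
a=load('scene0')['im'].astype(int);b=c['im'].astype(int)
d=cv2.GaussianBlur(abs(a-b).max(-1).astype(np.float32),(5,5),0)
cv2.imwrite('pics/diff.png',np.clip(d*4,0,255))
arm.sign_off();print(arm.observe()['clock'])
"
```

```text
135 [ 0.55147384 -0.03460067  0.10598462] [ 0.56189695 -0.02088212  0.12007402]
the job is handed in; nothing more can be done
the job is handed in; nothing more can be done[ WARN:0@0.923] global loadsave.cpp:1063 imwrite_ Unsupported depth image for selected encoder is fallbacked to CV_8U.
```

View pics/diff.png

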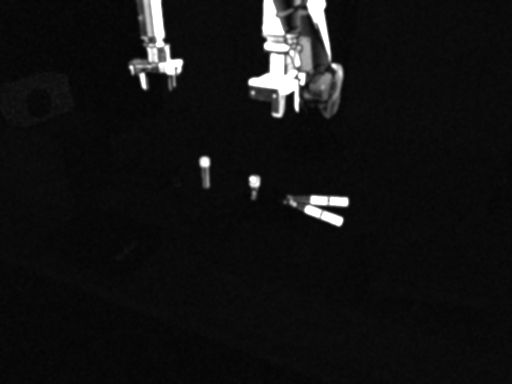

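The post is all the way down in the clamp hole and released. The wrench was turned until its joint gave, then let go, and I handed the job in at about 22 s of the 72 s.

- **Post:** After release the knob top measured 0.1195 m above the counter, against 0.120 m for a fully seated post. A last check from the scene camera, after the wrench work, gave 0.120 m.
- **Wrench click:** The push force rose to about 13.2 N, slightly above the stated 10–12 N. It then stayed at 13.2–13.6 N over the last 0.07 rad of push. The joint bent about 0.12–0.14 rad, or roughly 20–23 mm at the handle end. That is past the 8 mm click and short of the 33 mm limit.
- **After letting go:** The handle is in line with the screw again. It is left about 0.56 rad from its start, so the grip has moved about 78 mm, against the 55 mm required.
- **Click point:** My first reading from the force put the give at about 0.61 rad. The final handle angle puts it nearer 0.56 rad, so the bend was larger than I first estimated, though still within limits.
- **Bystanders:** A before-and-after comparison of the scene camera shows only the post, the wrench and the arm changed.

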